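# Tip the cold packs flat onto their thawing mats

## Task

Two frozen cold packs stand upright on the dark mats, each at one end of a pale outline, and have to lie flat to thaw before the cool box is packed. With the fingertips, tip each pack over from where it stands so that it falls and stays lying flat within the outline on its own mat; do not pick up, carry or drag the packs. Leave the bottles, vials and other things round the mats undisturbed.

Things in the scene. Friction and masses are not known exactly. Their poses are not given: they have to be found in the camera images.
- pack_tall: Blue rigid cold pack (slab 84 x 150 x 25 mm, about 0.4 kg), standing on one short end: 150 mm tall, 84 mm wide, on the 3 mm thick mat_long. Origin: centre of the broad face that must end up underneath. x along its 84 mm, y along its 150 mm, z from that face through to the other; at the start z is level and points away from the outline, and y points up.
- pack_tall_centre (a point): Middle of that cold pack (half-way along all three sizes); same axes as the pack. Pushed near its top along -z, the pack tilts about its foot edge without slipping much, and falls over by itself once its top has gone about 25 mm.
- pack_tall_corner0 (a point): Corner +x +y of that cold pack's outer shape, half-way through its thickness.
- pack_tall_corner1 (a point): Corner -x +y of that cold pack's outer shape, half-way through its thickness.
- pack_tall_corner2 (a point): Corner -x -y of that cold pack's outer shape, half-way through its thickness.
- pack_tall_corner3 (a point): Corner +x -y of that cold pack's outer shape, half-way through its thickness.
- mat_long_outline (a point): Middle of the pale rectangle (6 mm wide line) printed on the dark mat mat_long (250 x 182 mm, 3 mm thick, fixed); at the mat's top face. x along the way the pack has to fall, y across it, z up. Inside its line the rectangle measures 206 mm along x and 138 mm along y. The pack stands at its -x end, just inside or on the line.
- pack_low: Blue rigid cold pack (slab 84 x 150 x 25 mm, about 0.4 kg), standing on one long side: 84 mm tall, 150 mm wide, on the 3 mm thick mat_wide. Origin: centre of the broad face that must end up underneath. x along its 84 mm, y along its 150 mm, z from that face through to the other; at the start z is level and points away from the outline, and x points up.
- pack_low_centre (a point): Middle of that cold pack (half-way along all three sizes); same axes as the pack. Pushed near its top along -z, the pack tilts about its foot edge without slipping much, and falls over by itself once its top has gone about 25 mm.
- pack_low_corner0 (a point): Corner +x +y of that cold pack's outer shape, half-way through its thickness.
- pack_low_corner1 (a point): Corner -x +y of that cold pack's outer shape, half-way through its thickness.
- pack_low_corner2 (a point): Corner -x -y of that cold pack's outer shape, half-way through its thickness.
- pack_low_corner3 (a point): Corner +x -y of that cold pack's outer shape, half-way through its thickness.
- mat_wide_outline (a point): Middle of the pale rectangle (6 mm wide line) printed on the dark mat mat_wide (182 x 250 mm, 3 mm thick, fixed); at the mat's top face. x along the way the pack has to fall, y across it, z up. Inside its line the rectangle measures 138 mm along x and 206 mm along y. The pack stands at its -x end, just inside or on the line.
- dropper_bottle: Brown dropper bottle, 33 x 34 x 102 mm, standing beside mat_long. Loose; leave alone. Origin: centre of its underside.
- vial_a: Small glass vial with a flat cap, 23 mm across, 48 mm tall, standing beside mat_long. Loose; leave alone. Origin: centre of its underside.
- capped_bottle: Dark bottle with a large cap, 36 x 42 x 106 mm, standing just past mat_wide. Loose; leave alone. Origin: centre of its underside.
- vial_b: Small glass vial with a flat cap, 23 mm across, 48 mm tall, standing just past mat_wide. Loose; leave alone. Origin: centre of its underside.
- plaster: Roll of fixing plaster, 45 mm across, 30 mm tall, behind the mats. Loose; leave alone. Origin: centre of its underside.
- pulse_oximeter: Finger clip oximeter, 33 x 58 x 30 mm, between the mats near the robot. Loose; leave alone. Origin: centre of its underside.
Not all that is in view belongs to the job. What is shaped like the pack_low but green or yellow is not meant.

How it is judged:
By the outcome, as a careful person would: the job done as asked, in the order asked, and still so for the second after the job is handed in, with the robot touching nothing.
It also fails if it takes over 50 s, if anything falls off the work surface, if the arm or the gripper's body presses on something with over 40 N, if the wrist force passes 120 N, or if a joint passes its speed limit or range.

## Robot

A 7-joint arm with a two-finger parallel gripper is mounted at the origin on a cart in front of the work surface, level with it; the furniture and walls round the work are solid. World frame = base frame: x ahead of the robot, y to its left, z up, the work surface at z = 0. Lengths are in mm, angles in rad, forces in N, time in s.
With the tool pointing down it reaches from about 400 to 900 mm from the base axis. Payload 5.6 kg.
Tool frame: the origin (TCP) lies midway between the tips of the shut fingers; the grasp point (between the pads) lies 19 mm behind it; z points along the fingers, y is the line along which they close (so a half turn about z gives the same grasp; the last joint's range is limited). The gripper opens to 92 mm and grips with 3 to 60 N. Pads are 20 mm wide; open, the fingers measure 128 mm over their backs; the gripper's body (75 mm by 189 mm) begins 69 mm behind the grasp point.
Start: joints at [1.208, 0.468, -0.012, 1.603, 0.006, 1.071, -0.056], TCP at [204.303, -617.065, 214.592] pointing down, gripper open.
Joint ranges: [-2.53, 2.53], [-0.31, 2.02], [-1.57, 1.55], [0.28, 2.44], [-1.29, 4.43], [0.15, 1.84], [-2.92, 2.92]. Speed limits (rad/s): [2.57, 2.57, 3.14, 3.14, 3.14, 3.14, 3.14].

## Interface

Orientations are given as a rotation vector (axis times angle).
In Python, from cell import robot, grip, kin, viewer gives the robot as it stands. Calls block until the motion is done:
- robot.movep(position, orientation): joint-space move of the TCP to a pose.
- robot.servo_line(position, feed=150, rotation=None): straight line of the TCP; rotation=None keeps the orientation; feed is the mean speed in mm/s.
- robot.goto_joints(angles): joint-space move.
- grip(opening, newtons=None): opening from 0.0 (shut) to 1.0 (fully open); newtons is the grip in N (None keeps the last); returns when the fingers have stopped.
- robot.hold(seconds).
- kin.ik(position, orientation): joint angles nearest the present ones, or None.
- robot.observe(): the state.
- viewer.read_camera(name): name is "side" or "top"; returns the picture (480x640x3 uint8, red, green, blue); there is no depth.
- viewer.camera_info(name): a dict with "camera_matrix" (3x3 intrinsics, pixels), "k1" (the pictures are not rectified: a ray, as slopes to the right and down, at radius r is drawn at 1 + k1 r^2 times it, then the intrinsics apply), "R" (3x3) and "t" (3): a world point X has camera coordinates R X + t. Camera axes: x right, y down, z forward; pixel columns grow to the right and rows downward; lengths in mm; the calibration is good to about 2 mm. A picture is of the moment at which its call begins. camera_info takes no time and is no camera call.
A pose or a line that the arm cannot do raises robot.IKError and nothing moves.
- robot.job_done(): hands the job in; it is judged then, once.
Trained networks look in the newest picture that a camera, given by its name, has taken for a name from the list of things; names that differ only in an ending like _2 or _b are one class to them, and where a whole thing is asked for, a point or a joint stands for the part that bears it (a point fixed in the world has none). Each returns a list of dicts, best first, with "confidence" (0 to 1); they miss things now and then, are a little off and sometimes report something else, mostly with a low value. They report only what shows in the picture. A call takes as long as a camera call. They do not tell look-alikes from the thing itself.
- viewer.silhouettes(name, camera): "mask" (480x640 bool, what is visible of it).
- viewer.pinpoint(name, camera): "at" ([x, y, z] in mm, in the coordinates of the camera as it stood for that picture, good to about 4 mm: a listed point, or the origin of a listed thing).
The state is a dict: "t": time; "joints": joint angles; "joint_velocities": joint speeds; "joint_torque": joint torques, N m; "tcp_pos": TCP position; "tcp_rot": TCP orientation; "contact_force": force on the tool from outside, world axes, zero at the start; "wrist_torque": the same for the moment, N m; "grip_width": opening from 0.0 (shut) to 1.0 (fully open); "grip_force": force on a finger pad.
Only numpy, scipy, OpenCV 4.12 (cv2) and the standard library are available. Lean on these libraries where they do the work, as an engineer would, in place of code of your own. Each camera call takes 0.05 s, during which the arm holds its last target. There are 200 camera calls.

## Working session

There is one attempt and no reset: what is moved stays moved. The work goes in short steps, each a Python script; the robot and the scene stay as the last script left them, time stands still between calls to the robot, and variables do not carry over. Pictures are saved under pics/ and viewed, at most 10 in all, crops included, and the job is handed in when it is done.

```bash
mkdir -p pics; ls
cat > h.py <<'E'
import numpy as np, cv2
from cell import robot, grip, kin, viewer
def world(at,cam):
    c=viewer.camera_info(cam); return np.array(c["R"]).T@(np.array(at)-np.array(c["t"]))
def pix(X,cam):
    c=viewer.camera_info(cam); p=np.array(c["R"])@np.array(X,float)+np.array(c["t"]); s=p[:2]/p[2]
    s=s*(1+c["k1"]*(s@s)); K=np.array(c["camera_matrix"]); return K[:2,:2]@s+K[:2,2]
def snap(cam,f):
    im=viewer.read_camera(cam); cv2.imwrite(f,im[:,:,::-1]); return im
E
python3 - <<'E'
from h import *
np.set_printoptions(precision=1,suppress=True)
for cam in("top","side"):
    snap(cam,f"pics/{cam}0.png")
    c=viewer.camera_info(cam); print(cam,"pos",-np.array(c["R"]).T@np.array(c["t"]))
    for n in ["pack_tall_centre","pack_low_centre","mat_long_outline","mat_wide_outline","pack_tall_corner0","pack_tall_corner1","pack_low_corner0","pack_low_corner3","dropper_bottle","vial_a","capped_bottle","plaster","pulse_oximeter"]:
        for d in viewer.pinpoint(n,cam)[:3]:
            w=world(d["at"],cam); print(n,round(d["confidence"],2),w,pix(w,cam))
print(robot.observe()["tcp_rot"],robot.observe()["t"])
E
```

```text
pics
top pos [ 340.9  -23.3 1562.2]
pack_tall_centre 0.75 [472.8 213.3  78.3] [202.2 276.6]
pack_low_centre 0.95 [ 685.3 -444.3   44.3] [460.9 189.1]
pack_low_centre 0.94 [ 340.9 -421.1   42.6] [460.  324.3]
pack_low_centre 0.66 [ 453.1 -190.5    3.5] [364.8 283.1]
mat_wide_outline 0.79 [ 541.5 -175.7    5.6] [357.9 248.9]
pack_tall_corner0 0.98 [472.8 260.  153.3] [177.  274.3]
pack_tall_corner0 0.95 [470.2 175.7 158.5] [213.  274.4]
pack_tall_corner1 0.98 [472.8 260.  153.3] [177.  274.3]
pack_tall_corner1 0.95 [470.2 175.7 158.5] [213.  274.4]
pack_low_corner0 0.97 [ 408.2 -452.5   -1.5] [466.1 297.8]
pack_low_corner0 0.96 [ 413.5 -446.9   82.2] [472.8 294. ]
pack_low_corner0 0.96 [ 621.1 -408.9    0. ] [444.9 217. ]
pack_low_corner3 0.97 [ 408.2 -452.5   -1.5] [466.1 297.8]
pack_low_corner3 0.96 [ 413.5 -446.9   82.2] [472.8 294. ]
pack_low_corner3 0.96 [ 621.1 -408.9    0. ] [444.9 217. ]
dropper_bottle 0.59 [590.9 332.8  -1.7] [161.4 234.9]
dropper_bottle 0.2 [ 651.3 -109.    -6.4] [330.5 208.6]
vial_a 0.48 [ 648.8 -106.9   -6.1] [329.7 209.5]
vial_a 0.42 [595.5  97.9  -0.3] [2
[... 1226 characters left out ...]
ack_low_corner3 0.96 [ 583.6 -265.5    4.1] [311.8 356.8]
pack_low_corner3 0.89 [ 447.  -189.6    1. ] [254.9 326.5]
pack_low_corner3 0.89 [ 411.4 -446.4    2.3] [213.2 430.2]
dropper_bottle 0.84 [585.  339.2   3.3] [328.9 194.5]
dropper_bottle 0.66 [471.4 218.8  74.9] [286.2 196.7]
vial_a 0.6 [590.4 101.3  -1. ] [325.8 246.6]
vial_a 0.59 [ 644.9 -106.3   -2.6] [343.1 305.2]
vial_a 0.19 [772.3  32.9  -1.3] [394.6 267.5]
capped_bottle 0.71 [ 446.8 -189.9   92.2] [251.3 299.1]
capped_bottle 0.68 [539.  -30.6   1. ] [302.  279.5]
plaster 0.69 [772.8  29.7  -0.3] [394.9 268. ]
plaster 0.5 [586.1 337.9   1.9] [329.2 195.2]
pulse_oximeter 0.84 [421.   -8.4  -0.6] [257.  271.4]
[ 3.1  0.5 -0. ] 1.4
```

View pics/top0.png

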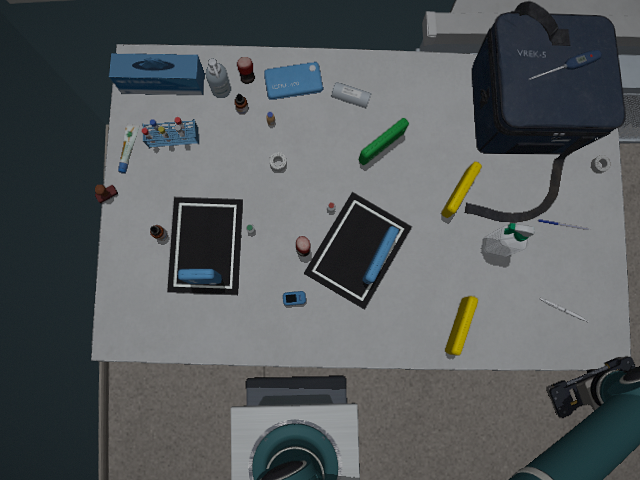

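View pics/side0.png

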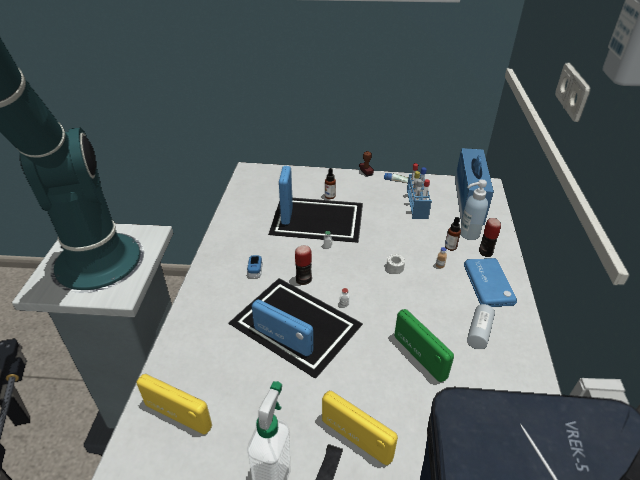

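The top view shows the blue tall pack at about (200,276) on mat_long and the blue low pack at (380,253) on mat_wide. The yellow and green slabs are decoys. In the side view both blue packs stand at the robot-side or right-hand end of their outlines, and the space behind each is clear.

The tall pack falls along +x. The low pack falls along about (0.49, 0.87).

```bash
cat >> h.py <<'E'
from scipy.spatial.transform import Rotation as Ro
def push(c,f,z,travel=40,via=330):
    """tip: c = pack centre (xy), f = fall direction, z = fingertip height"""
    c=np.array(c,float); f=np.array(f,float)/np.linalg.norm(f); best=None
    for s in(1,-1):
        y=s*np.array([-f[1],f[0],0]); zz=np.array([0,0,-1.]); x=np.cross(y,zz)
        r=Ro.from_matrix(np.c_[x,y,zz]).as_rotvec()
        q=kin.ik([*(c-55*f),via],r)
        if q is not None:
            d=abs(np.array(q)-robot.observe()["joints"]).max()
            if best is None or d<best[0]: best=(d,r)
    r=best[1]; print("joint change",best[0])
    robot.movep([*(c-55*f),via],r); robot.servo_line([*(c-55*f),z],feed=150)
    for a in np.arange(-30,-22.5+travel+.1,5):
        robot.servo_line([*(c+a*f),z],feed=40); o=robot.observe()
        print(a,np.round(o["contact_force"],1),round(o["t"],1))
    robot.hold(.5)
    robot.servo_line([*(c+a*f),via],feed=200)
E
python3 - <<'E'
from h import *
grip(0.0)
p=robot.observe()["tcp_pos"]; robot.servo_line([p[0],p[1],330],feed=200)
push([470.5,218.5],[1,0],135)
snap("side","pics/side1.png"); print(robot.observe()["t"])
E
```

```text
joint change 1.5404444681275913
-30.0 [-0.9 -0.4 -0.1] 8.7
-25.0 [ 0.3 -0.2 -0.1] 9.0
-20.0 [-0.5  0.2 -0.1] 9.3
-15.0 [-0.1 -0.4 -0.6] 9.6
-10.0 [-0.3  0.1  0.2] 9.8
-5.0 [0.6 1.  0.7] 10.1
0.0 [ 0.6 -0.2 -0.7] 10.4
5.0 [-0.2 -0.4  0. ] 10.7
10.0 [-0.4  0.9 -0.8] 10.9
15.0 [ 0.2 -0.4 -0.2] 11.2
12.875
```

View pics/side1.png

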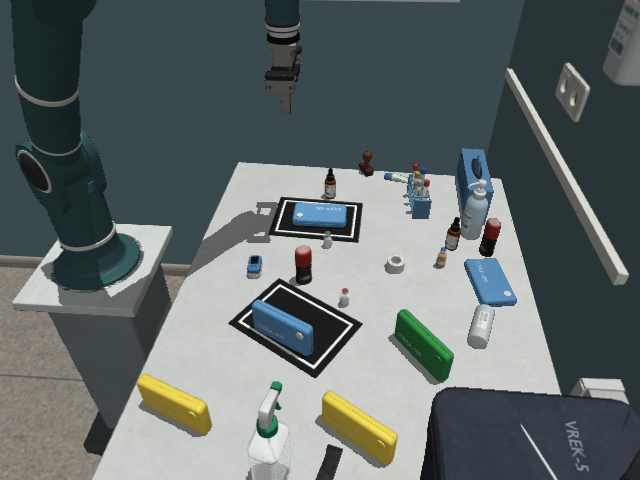

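The tall pack now lies flat inside its outline at about (320,214), and the things around it have not moved. The low pack is still standing at (282,327).

Run:
```python
from h import *
push([515.6,-225],[0.486,0.874],74)
p=robot.observe()["tcp_pos"]; robot.movep([400,-450,330],robot.observe()["tcp_rot"])
a=snap("top","pics/t.png"); b=snap("side","pics/s.png")
cv2.imwrite("pics/end.png",np.hstack([cv2.resize(a[160:320,130:440],(400,206)),cv2.resize(b[140:390,210:440],(400,435))[:206]])[:,:,::-1]) if 0 else cv2.imwrite("pics/end.png",np.vstack([cv2.resize(a[170:320,140:430],(580,300)),cv2.resize(b[150:380,200:480],(580,300))])[:,:,::-1])
print(robot.observe()["t"])
```

```text
joint change 0.9584127394923476
-30.0 [ 0.5  0.1 -0.1] 17.3
-25.0 [-0.  -0.1 -0.2] 17.6
-20.0 [-0.3  0.1 -1.1] 17.9
-15.0 [-0.1  0.  -0. ] 18.1
-10.0 [-0.5 -0.4 -0.4] 18.4
-5.0 [-0.3 -0.3 -0.3] 18.7
0.0 [0.9 0.4 0.7] 18.9
5.0 [-0.6  0.2  0.2] 19.2
10.0 [ 0.4 -0.8  1.2] 19.5
15.0 [-0.2 -0.3  0.2] 19.8
22.85
```

View pics/end.png

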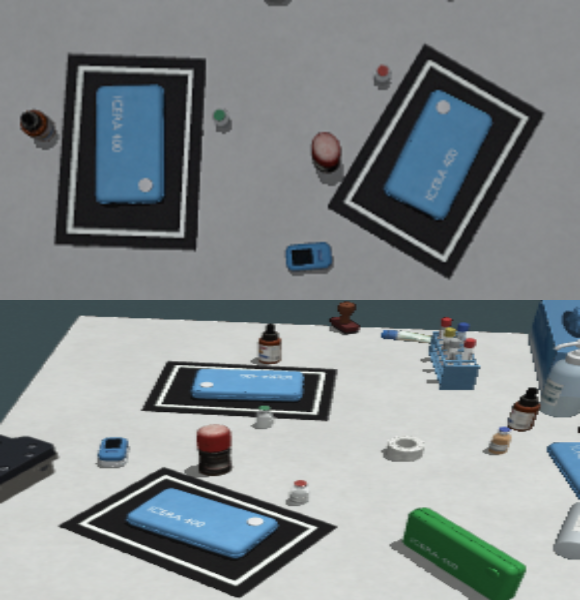

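Both packs lie flat inside their outlines, at about (130,145) and (438,155) in the top crop. The bottles and vials are all still standing, and the robot is clear.

```bash
python3 -c "
from h import *
print(robot.job_done())"
```

```text
the job is handed in; nothing more can be done
None
```

I tipped both cold packs over with the shut fingertips; each lies flat inside the outline on its own mat, nothing around them was disturbed, and the job was handed in at about 23 s of the 50 s allowed.

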